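# Hook the missing shelf bracket into its upright

### The arm

A 6-joint arm with a two-finger parallel gripper is mounted at the origin on a cart in front of the work surface, level with it; the furniture and walls round the work are solid. World frame = base frame: x ahead of the robot, y to its left, z up, the work surface at z = 0. Lengths are in m, angles in rad, forces in N, time in s.
With the tool pointing down it reaches from about 0.25 to 0.8 m from the base axis. Payload 8.5 kg.
Tool frame: the origin (TCP) lies on the centre line of the jaws, within the pads' length; the fingertips stand 22 mm ahead of it and the grasp point (between the pads) lies 3 mm ahead of it; z points along the fingers, y is the line along which they close (so a half turn about z gives the same grasp; the last joint's range is limited). The gripper opens to 85 mm and grips with 20 to 120 N. Pads are 22 mm wide; open, the fingers measure 114 mm over their backs; the gripper's body (76 mm by 85 mm) begins 54 mm behind the grasp point. The pads swing forward as they close: fully open they stand 13 mm farther back than shut.
Start: joints at [1.228, 0.238, -0.013, 1.319, 0, 1.571], TCP at [0.176, 0.494, 0.253] pointing down, gripper open.
Joint ranges: [-2.66, 2.66], [-1.03, 1.9], [-1.14, 1.46], [-1.82, 2.27], [-1.45, 1.34], [-3.14, 3.14]. Speed limits (rad/s): [2.22, 2.22, 2.79, 3.14, 3.14, 3.14].

### API

Orientations are given as [roll, pitch, yaw] about the fixed x, y, z axes, in that order (R = Rz(yaw) Ry(pitch) Rx(roll)).
In Python, from workcell import bot gives the robot as it stands.
- The arm moves only by the tool jog_arm, never from a script. Its argument "rows" is a list that holds one entry, the list of rows, each a list of 7 numbers: the opening, from 0 (shut) to 1 (fully open), then the shift along the tool's x, y, z scaled (see below), then the turn, a rotation vector about the tool's x, y, z scaled (see below). In form: [[[claw, dx, dy, dz, rx, ry, rz], ...]]. A call has 1 to 5 rows; each row shifts and turns the commanded pose from where the row before left it, along the tool's axes as they then stand; what a row does not reach is not made up. The controller multiplies each number of a shift by 3 cm and each number of a turn by 0.1 rad. A row lasts 1/10 s, in which the tool goes at most 50 mm and 8.59 degrees, less where a joint would pass 70% of its speed; a pose out of reach is approached as far as the arm can. A call with a number of a shift or a turn outside -1 to 1 is refused whole. A call with a gripper value outside its range is refused whole. The fingers move at their own pace and stop on an object; "force" is the grip in N (left out, the last holds). Time passes only in rows, so rows that do not move let the fingers close. It gives the time, the measured TCP pose, the force, the opening and the grip force at its end, in the units of the state.
- bot.get_obs(): the state, without advancing time (a new reading comes with each control period).
- bot.camera(name): name is "side" or "top"; returns the picture (400x640x3 uint8, blue, green, red); there is no depth.
- bot.calibration(name): a dict with "vfov" (degrees; the focal length in pixels is half the picture's height over the tangent of half this angle, whatever the lens; pixels are square), "cx", "cy" (the principal point, pixels), "world_from_camera" (4x4, takes a point from camera to world coordinates). Camera axes: x right, y up, looking along -z (the intrinsics and any distortion apply to the point x, -y, -z); pixel columns grow to the right and rows downward; lengths in m; the calibration is good to about 2 mm. A picture is of the moment at which its call begins. calibration takes no time and is no camera call.
- bot.finish_job(): hands the job in; it is judged then, once.
Trained networks look in the newest picture that a camera, given by its name, has taken for a name from the list of things; names that differ only in an ending like _2 or _b are one class to them, and where a whole thing is asked for, a point or a joint stands for the part that bears it (a point fixed in the world has none). Each returns a list of dicts, best first, with "p" (0 to 1); they miss things now and then, are a little off and sometimes report something else, mostly with a low value. They report only what shows in the picture. A call takes as long as a camera call.
- bot.recognise(camera, name): "extent" ([centre column, centre row, width, height] in pixels, round what is visible of it).
- bot.place_of(camera, name): "position" ([column, row] in pixels: a listed point, or the origin of a listed thing).
The state is a dict: "time": time; "joint_pos": joint angles; "dq": joint speeds; "joint_torque": joint torques, N m; "tcp_pos": TCP position; "tool_rot": TCP orientation; "force": force on the tool from outside, world axes, zero at the start; "wrist_torque": the same for the moment, N m; "finger_gap": finger opening in m; "finger_force": force on a finger pad.
Only numpy, scipy, OpenCV 4.12 (cv2) and the standard library are available. Lean on these libraries where they do the work, as an engineer would, in place of code of your own. Each camera call takes 0.05 s, during which the arm holds its last target. There are 200 camera calls.

### The job

Two slotted uprights stand on the bench and one already carries its bracket. Take the matching bracket, the longer of the two loose ones, hook it into the open slot of the empty upright so that its arm points to the upright's front, and press it down until it snaps past the spring balls and sits fully home on the floor of the slot, then let go. Leave the short bracket where it stands.

Things in the scene. Friction and masses are not known exactly. Their poses are not given: they have to be found in the camera images.
- long_grip (a point): long bracket, bare metal, loose, standing on its arm: centre of its 24x24 mm grip block, 122 mm above the underside; block top 22 mm higher. x points to the hook, the arm to -x, y across (close along y), z up. The head's foot is 67 mm below; the sheet's gap centre 5 mm to +x; behind it a lip 44 mm wide, tip 106 mm below. Gap in x: 21 mm by the head, 30 at the lip's tip. 0.22 kg
- long_end (a point): far end of the long bracket's arm, 115 mm toward -x of its grip point and 112 mm below; the arm is 40 mm wide. The bracket's back plate, 40 mm wide, goes down in front of the upright, its lip behind, and its head (24 mm across y, wedge foot 8 mm) between the slot's sides
- short_grip (a point): the same point of the short bracket, a bystander with the same hook and grip block, but its arm ends 65 mm from the grip point (the long one's: 115 mm)
- slot (a point): empty upright, fixed grey sheet 8 mm thick: centre of its slot's floor, 90 mm above the bench. x goes front to back through the sheet, y across, z up. Slot 36 mm wide, sides 38 mm high, open on top. Two spring balls 21 mm up hold a bracket 14 mm too high until a press of about 10 N takes it past them. Home: grip point 67 mm above this point, 0 to 15 mm to -x, arm drooping up to 6 deg

How it is judged:
At the end, for the whole second after the job is handed in: the long bracket sits in the slot of the empty upright, arm to the front: grip point 55 to 74 mm above the slot's floor (67 when home; on the balls it is about 80), within 12 mm of the slot's middle sideways and -25 to +10 mm front to back, upright within 12 degrees and square within 15 (z of long_grip in the frame of slot between 0.055 and 0.074 m and x of long_grip in the frame of slot between -0.025 and 0.01 m and y of long_grip in the frame of slot between -0.012 and 0.012 m and x of long_end in the frame of slot below -0.09 m and angle between the z axis of long_grip and the z axis of slot, either way round below 0.22 rad and angle between the x axis of long_grip and the x axis of slot, either way round below 0.26 rad); the robot touches nothing.
It fails at once if the short bracket is moved by more than 40 mm (distance of short_grip from where it was at the start of the episode above 0.04 m).
It also fails if it takes over 40 s, if anything falls off the work surface, if the arm or the gripper's body presses on something with over 40 N, if the wrist force passes 120 N, or if a joint passes its speed limit or range.

## Working session

There is one attempt and no reset: what is moved stays moved. The work goes in short steps, Python scripts to look and compute and a tool call to move; the robot and the scene stay as the last step left them, time stands still between calls to the robot, and variables do not carry over. Pictures are saved under pics/ and viewed, at most 10 in all, crops included, and the job is handed in when it is done.

Besides the shell and the picture viewer there is one more tool, called after "Emit:" as name([rows], argument=value, ...), one row to a line, values as JSON. jog_arm: Moves the arm, as the interface text tells. Shifts and turns lie within -1 to 1; 1 stands for 3 cm of shift or 0.1 rad of turn. Its arguments: {"type":"object","properties":{"rows":{"type":"array"},"force":{"type":"number"}},"required":["rows"]}

```bash
mkdir -p pics; cat > h.py <<'E'
import numpy as np, cv2
from workcell import bot
from scipy.optimize import least_squares
def ray(cam,px):
    c=bot.calibration(cam); f=200/np.tan(np.radians(c["vfov"])/2); T=np.array(c["world_from_camera"])
    d=T[:3,:3]@np.array([(px[0]-c["cx"])/f,-(px[1]-c["cy"])/f,-1]); return T[:3,3],d/np.linalg.norm(d)
def atz(cam,px,z):
    o,d=ray(cam,px); return o+d*(z-o[2])/d[2]
def tri(obs):
    A=np.zeros((3,3));b=np.zeros(3)
    for cam,px in obs:
        o,d=ray(cam,px);P=np.eye(3)-np.outer(d,d);A+=P;b+=P@o
    x=np.linalg.solve(A,b)
    return x,[round(1e3*np.linalg.norm(np.cross(x-ray(c,p)[0],ray(c,p)[1])),1) for c,p in obs]
def proj(cam,X):
    c=bot.calibration(cam); f=200/np.tan(np.radians(c["vfov"])/2); T=np.linalg.inv(np.array(c["world_from_camera"]))
    p=T[:3,:3]@np.array(X)+T[:3,3]; return np.array([c["cx"]+f*p[0]/-p[2],c["cy"]-f*p[1]/-p[2]])
E
python3 - <<'E'
from h import *
np.set_printoptions(precision=4,suppress=True)
for c in ("side","top"):
    cv2.imwrite(f"pics/{c}0.png",bot.camera(c)); k=bot.calibration(c)
    print(c,k["vfov"],{q:v for q,v in k.items() if q not in("world_from_camera",)},np.array(k["world_from_camera"])[:3])
    for n in ("long_grip","long_end","short_grip","slot"):
        print(n,[(np.round(r["position"],1).tolist(),round(r["p"],2)) for r in bot.place_of(c,n)[:3]])
o=bot.get_obs();print(o)
E
```

```text
side 55.396237030586995 {'vfov': 55.396237030586995, 'cx': 314.6787307755236, 'cy': 193.4858579024098} [[-0.9994  0.0062  0.0351  0.5828]
 [ 0.0293 -0.4152  0.9093  0.9908]
 [ 0.0202  0.9097  0.4147  0.4665]]
long_grip [([324.1, 182.8], 0.8)]
long_end [([335.7, 209.6], 0.56), ([324.2, 183.1], 0.51)]
short_grip [([323.2, 226.9], 0.73)]
slot [([281.2, 178.8], 0.85)]
top 47.78406727992881 {'vfov': 47.78406727992881, 'cx': 319.03086893544406, 'cy': 194.6126947256732} [[-0.009   0.9855 -0.1697  0.394 ]
 [-0.9998 -0.0059  0.019   0.2358]
 [ 0.0177  0.1698  0.9853  1.0698]]
long_grip [([335.0, 204.5], 0.79), ([237.4, 203.9], 0.62)]
long_end [([375.4, 232.0], 0.81)]
short_grip [([233.6, 201.8], 0.72)]
slot [([376.4, 162.8], 0.88)]
{'time': 0.5, 'joint_pos': array([ 1.228 ,  0.2382, -0.0135,  1.3192,  0.    ,  1.5708]), 'dq': array([-0.0003, -0.0014, -0.0002, -0.0017, -0.0012,  0.0011]), 'joint_torque': array([  0.0005, -53.8167,  34.6479,   0.004 ,  -0.    ,  -0.    ]), 'tcp_pos': array([0.1765, 0.4944, 0.2533]), 'tool_rot': array([-3.1415, -0.    ,  2.7988]), 'force': array([ 0.1461, -0.0007,  0.1032]), 'wrist_torque': array([0.0412, 0.0064, 0.0123]), 'finger_force': 0.0, 'finger_gap': 0.08496301472636374}
```

View pics/side0.png

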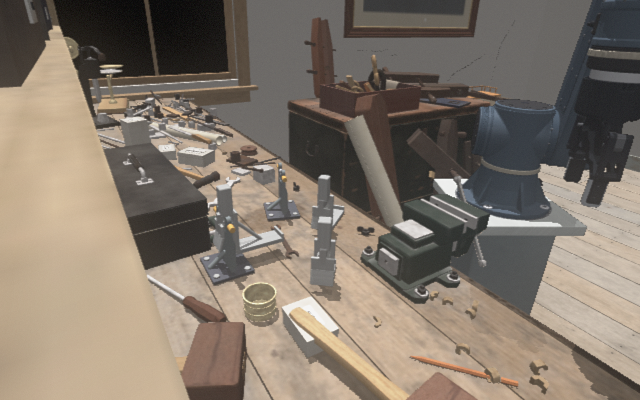

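View pics/top0.png

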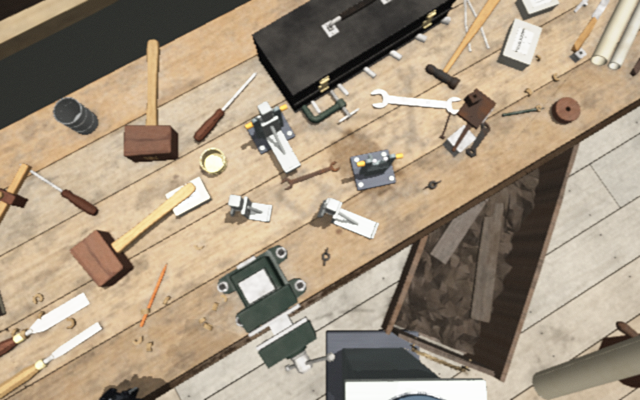

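```bash
python3 - <<'E'
from h import *
np.set_printoptions(precision=4,suppress=True)
print("lg",tri([("side",(324.1,182.8)),("top",(335,204.5))]), atz("top",(335,204.5),.122))
print("sg",tri([("side",(323.2,226.9)),("top",(233.6,201.8))]), atz("top",(233.6,201.8),.122))
print("le",tri([("side",(335.7,209.6)),("top",(375.4,232.0))]), atz("top",(375.4,232),.01))
print("slot",tri([("side",(281.2,178.8)),("top",(376.4,162.8))]), atz("top",(376.4,162.8),.09),atz("side",(281.2,178.8),.09))
E
```

```text
lg (array([0.5327, 0.1843, 0.1263]), [np.float64(2.3), np.float64(2.3)]) [0.5357 0.1838 0.122 ]
sg (array([0.5424, 0.3971, 0.13  ]), [np.float64(0.9), np.float64(0.9)]) [0.5428 0.3986 0.122 ]
le (array([0.4886, 0.0824, 0.0048]), [np.float64(1.8), np.float64(1.8)]) [0.4864 0.0834 0.01  ]
slot (array([0.6335, 0.0888, 0.0955]), [np.float64(0.8), np.float64(0.8)]) [0.634 0.088 0.09 ] [0.6351 0.0749 0.09  ]
```

The side view shows the occupied upright at about (225,235), the empty one at (282,190), the long bracket at (324,190) and the short one at (322,240). The top view shows the occupied upright at (270,130), the empty one at (374,165), the long bracket from (332,208) to (375,230) and the short one at (240,205). I'll zoom in for the slot's orientation.

```bash
python3 - <<'E'
from h import *
a=cv2.imread("pics/top0.png")[95:245,215:415]; b=cv2.imread("pics/side0.png")[150:290,195:355]
cv2.imwrite("pics/t1.png",cv2.resize(a,None,fx=4,fy=4,interpolation=cv2.INTER_CUBIC))
cv2.imwrite("pics/s1.png",cv2.resize(b,None,fx=4,fy=4,interpolation=cv2.INTER_CUBIC))
E
```

```text
(no output)
```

View pics/t1.png

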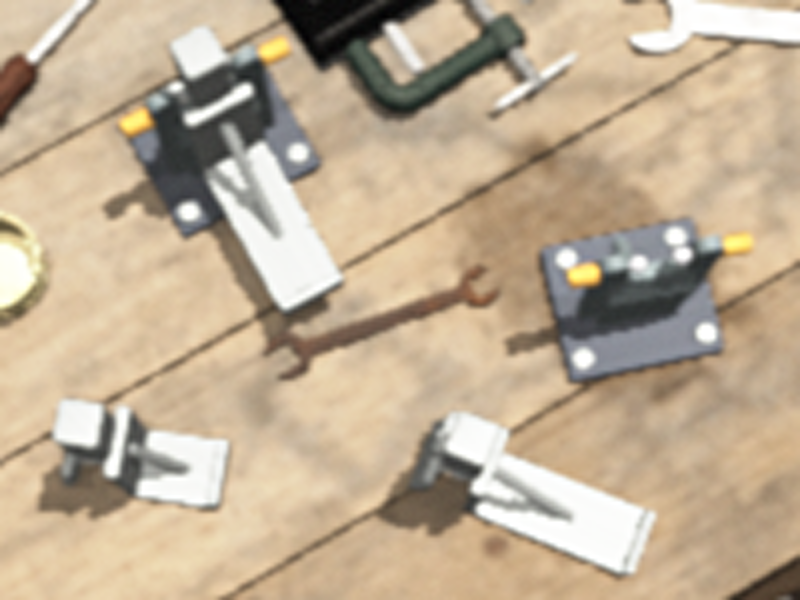

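View pics/s1.png

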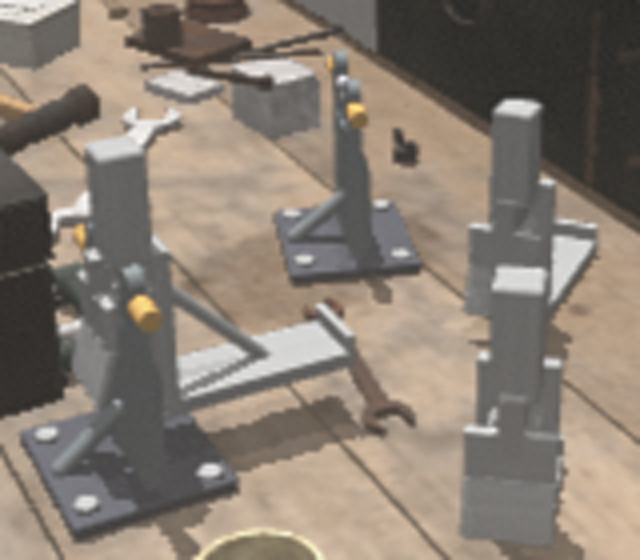

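The top crop shows the empty upright with its yellow bolts at (583,275) and (737,243) and its base's front edge running from (575,380) to (720,350). In the side crop its strut leans to +x, so its front faces the robot. The long bracket's block top is at (473,440), with its arm going to (640,540).

```bash
cat >> h.py <<'E'
def plan(pos,yaw,tp,tyaw,smax=1.0,rmax=1.0,claw=1):
    "rows from tool-down pose to target; tool x=(c,s), y=(s,-c), z=down"
    pos=np.array(pos,float);tp=np.array(tp,float);rows=[]
    n=int(np.ceil(max(np.linalg.norm(tp-pos)/.03/smax,abs(tyaw-yaw)/.1/rmax,1)))
    for i in range(n):
        d=(tp-pos)/(n-i); c,s=np.cos(yaw),np.sin(yaw)
        l=np.round(np.array([c*d[0]+s*d[1],s*d[0]-c*d[1],-d[2]])/.03,2); r=round(-(tyaw-yaw)/(n-i)/.1,2)
        rows.append([claw,*l.tolist(),0,0,r]); l=l*.03
        pos=pos+[c*l[0]+s*l[1],s*l[0]-c*l[1],-l[2]]; yaw-=r*.1
    for i in range(0,n,5): print([rows[i:i+5]])
    print("end",pos.round(4),round(yaw,3))
E
python3 - <<'E'
from h import *
np.set_printoptions(precision=4,suppress=True)
T=lambda u,v:(215+u/4,95+v/4); S=lambda u,v:(195+u/4,150+v/4)
yaw=lambda a,b:np.degrees(np.arctan2(*(b-a)[[1,0]])).round(1)
A=lambda p,z:atz("top",T(*p),z)
print("blocktop",A((473,440),.144),tri([("top",T(473,440)),("side",S(518,107))]))
print("platecorner",tri([("top",T(475,490)),("side",S(553,182))]),"liptop?")
print("arm yaw",yaw(A((655,512),.01),A((505,455),.01)),yaw(A((630,572),.01),A((475,510),.01)))
print("net yaw",yaw(np.array([.4864,.0834]),np.array([.5342,.184])))
L,R=A((583,275),.111),A((737,243),.111);print("bolts",L,R,(L+R)/2,"yaw of slot x",yaw(R,L)-90)
print(tri([("top",T(583,275)),("side",S(357,115))]),tri([("top",T(737,243)),("side",S(336,63))]))
c=[A(p,.006) for p in((575,380),(722,350),(695,220),(543,255))]
print("base yaw",yaw(c[1],c[0])-90,yaw(c[2],c[3])-90,yaw(c[0],c[3]),yaw(c[1],c[2]),np.mean(c,0))
E
```

```text
blocktop [0.5313 0.1886 0.144 ] (array([0.5309, 0.1886, 0.1427]), [np.float64(0.6), np.float64(0.6)])
platecorner (array([0.5097, 0.1856, 0.0947]), [np.float64(1.5), np.float64(1.5)]) liptop?
arm yaw 68.6 67.7
net yaw 64.6
bolts [0.6269 0.1255 0.111 ] [0.6446 0.0404 0.111 ] [0.6357 0.083  0.111 ] yaw of slot x 11.700000000000003
(array([0.6258, 0.1256, 0.1113]), [np.float64(1.1), np.float64(1.1)]) (array([0.643 , 0.041 , 0.1136]), [np.float64(0.8), np.float64(0.8)])
base yaw 11.299999999999997 13.0 12.8 9.4 [0.6363 0.083  0.006 ]
```

```bash
python3 - <<'E'
from h import *
plan([.1765,.4944,.2533],2.7988,[.531,.188,.22],1.178)
E
```

```text
[[[1, -0.86, -0.33, 0.07, 0, 0, 0.95], [1, -0.88, -0.25, 0.07, 0, 0, 0.95], [1, -0.9, -0.16, 0.06, 0, 0, 0.95], [1, -0.92, -0.08, 0.07, 0, 0, 0.95], [1, -0.92, 0.01, 0.06, 0, 0, 0.95]]]
[[[1, -0.91, 0.1, 0.07, 0, 0, 0.95], [1, -0.9, 0.18, 0.06, 0, 0, 0.96], [1, -0.88, 0.27, 0.07, 0, 0, 0.95], [1, -0.85, 0.35, 0.06, 0, 0, 0.96], [1, -0.81, 0.43, 0.07, 0, 0, 0.95]]]
[[[1, -0.77, 0.5, 0.06, 0, 0, 0.96], [1, -0.72, 0.58, 0.07, 0, 0, 0.95], [1, -0.66, 0.64, 0.06, 0, 0, 0.96], [1, -0.59, 0.7, 0.07, 0, 0, 0.95], [1, -0.52, 0.75, 0.06, 0, 0, 0.96]]]
[[[1, -0.45, 0.8, 0.07, 0, 0, 0.95], [1, -0.37, 0.85, 0.06, 0, 0, 0.96]]]
end [0.5311 0.1881 0.22  ] 1.178
```

Emit:
jog_arm([
  [[1, -0.86, -0.33, 0.07, 0, 0, 0.95], [1, -0.88, -0.25, 0.07, 0, 0, 0.95], [1, -0.9, -0.16, 0.06, 0, 0, 0.95], [1, -0.92, -0.08, 0.07, 0, 0, 0.95], [1, -0.92, 0.01, 0.06, 0, 0, 0.95]],
])

```text
time: 1.0
tcp_pos: [0.2815, 0.4036, 0.2434]
tool_rot: [3.141, -0.0, 2.32]
force: [-0.3, 0.6, 0.7]
finger_gap: 0.0853
finger_force: 0.0
```

Emit:
jog_arm([
  [[1, -0.91, 0.1, 0.07, 0, 0, 0.95], [1, -0.9, 0.18, 0.06, 0, 0, 0.96], [1, -0.88, 0.27, 0.07, 0, 0, 0.95], [1, -0.85, 0.35, 0.06, 0, 0, 0.96], [1, -0.81, 0.43, 0.07, 0, 0, 0.95]],
])

```text
time: 1.5
tcp_pos: [0.3858, 0.3136, 0.2335]
tool_rot: [3.141, -0.0, 1.843]
force: [0.3, 0.2, -0.1]
finger_gap: 0.085
finger_force: 0.0
```

Emit:
jog_arm([
  [[1, -0.77, 0.5, 0.06, 0, 0, 0.96], [1, -0.72, 0.58, 0.07, 0, 0, 0.95], [1, -0.66, 0.64, 0.06, 0, 0, 0.96], [1, -0.59, 0.7, 0.07, 0, 0, 0.95], [1, -0.52, 0.75, 0.06, 0, 0, 0.96]],
])

```text
time: 2.0
tcp_pos: [0.4899, 0.2234, 0.2239]
tool_rot: [3.142, -0.0, 1.365]
force: [-0.3, -0.3, -0.1]
finger_gap: 0.0856
finger_force: 0.0
```

Emit:
jog_arm([
  [[1, -0.45, 0.8, 0.07, 0, 0, 0.95], [1, -0.37, 0.85, 0.06, 0, 0, 0.96], [1, 0, 0, 0, 0, 0, 0], [1, 0, 0, 0, 0, 0, 0]],
])

```text
time: 2.4
tcp_pos: [0.531, 0.1878, 0.2197]
tool_rot: [-3.141, 0.0, 1.178]
force: [0.3, -0.6, 0.4]
finger_gap: 0.0851
finger_force: 0.0
```

```bash
python3 - <<'E'
from h import *
o=bot.get_obs();print(o["joint_pos"].round(2),o["tcp_pos"],o["tool_rot"])
im=bot.camera("top");cv2.imwrite("pics/t2.png",cv2.resize(im[120:270,260:460],None,fx=4,fy=4,interpolation=cv2.INTER_CUBIC))
im=bot.camera("side");print([(r["position"],r["p"]) for r in bot.place_of("side","long_grip")])
cv2.imwrite("pics/s2.png",cv2.resize(im[90:240,240:440],None,fx=4,fy=4,interpolation=cv2.INTER_CUBIC))
E
```

```text
[0.34 0.32 0.01 1.27 0.   2.3 ] [0.53104075 0.18776893 0.21971232] [-3.14090141e+00  3.95989656e-04  1.17774771e+00]
[([323.0, 183.7], 0.68)]
```

q6 would end near its limit at the placing yaw (about 3.07 of 3.14). I'll turn the tool by half a turn and use the equivalent grasp.

Emit:
jog_arm([
  [[1, 0, 0, 0, 0, 0, -1], [1, 0, 0, 0, 0, 0, -1], [1, 0, 0, 0, 0, 0, -1], [1, 0, 0, 0, 0, 0, -1], [1, 0, 0, 0, 0, 0, -1]],
])

```text
time: 3.05
tcp_pos: [0.5304, 0.1889, 0.2203]
tool_rot: [3.141, -0.0, 1.684]
force: [0.3, -0.4, 0.1]
finger_gap: 0.0852
finger_force: 0.0
```

Emit:
jog_arm([
  [[1, 0, 0, 0, 0, 0, -1], [1, 0, 0, 0, 0, 0, -1], [1, 0, 0, 0, 0, 0, -1], [1, 0, 0, 0, 0, 0, -1], [1, 0, 0, 0, 0, 0, -1]],
])

```text
time: 3.55
tcp_pos: [0.5304, 0.1889, 0.2203]
tool_rot: [3.141, 0.0, 2.184]
force: [1.0, 0.0, -0.6]
finger_gap: 0.0853
finger_force: 0.0
```

Emit:
jog_arm([
  [[1, 0, 0, 0, 0, 0, -1], [1, 0, 0, 0, 0, 0, -1], [1, 0, 0, 0, 0, 0, -1], [1, 0, 0, 0, 0, 0, -1], [1, 0, 0, 0, 0, 0, -1]],
])

```text
time: 4.05
tcp_pos: [0.5303, 0.1889, 0.2203]
tool_rot: [3.141, 0.0, 2.684]
force: [-0.6, 0.8, -0.1]
finger_gap: 0.0852
finger_force: 0.0
```

Emit:
jog_arm([
  [[1, 0, 0, 0, 0, 0, -1], [1, 0, 0, 0, 0, 0, -1], [1, 0, 0, 0, 0, 0, -1], [1, 0, 0, 0, 0, 0, -1], [1, 0, 0, 0, 0, 0, -1]],
])

```text
time: 4.55
tcp_pos: [0.5303, 0.1889, 0.2203]
tool_rot: [3.142, 0.0, -3.099]
force: [-0.2, 0.4, -0.8]
finger_gap: 0.0856
finger_force: 0.0
```

Emit:
jog_arm([
  [[1, 0, 0, 0, 0, 0, -1], [1, 0, 0, 0, 0, 0, -1], [1, 0, 0, 0, 0, 0, -1], [1, 0, 0, 0, 0, 0, -1], [1, 0, 0, 0, 0, 0, -1]],
])

```text
time: 5.05
tcp_pos: [0.5304, 0.1889, 0.2203]
tool_rot: [-3.142, 0.0, -2.599]
force: [0.5, 0.6, -0.2]
finger_gap: 0.0856
finger_force: 0.0
```

Emit:
jog_arm([
  [[1, 0, 0, 0, 0, 0, -1], [1, 0, 0, 0, 0, 0, -1], [1, 0, 0, 0, 0, 0, -1], [1, 0, 0, 0, 0, 0, -1], [1, 0, 0, 0, 0, 0, -1]],
])

```text
time: 5.55
tcp_pos: [0.5304, 0.1889, 0.2203]
tool_rot: [-3.141, 0.0, -2.099]
force: [0.6, 0.2, 0.7]
finger_gap: 0.0851
finger_force: 0.0
```

Emit:
jog_arm([
  [[1, 0, 0, 0, 0, 0, -1], [1, 0, 0, 0, 0, 0, -0.42], [1, 0, 0, 0, 0, 0, 0], [1, 0, 0, 0, 0, 0, 0]],
])

```text
time: 5.95
tcp_pos: [0.5306, 0.1886, 0.2202]
tool_rot: [-3.141, 0.0, -1.964]
force: [0.1, -0.7, -0.3]
finger_gap: 0.0854
finger_force: 0.0
```

View pics/s2.png

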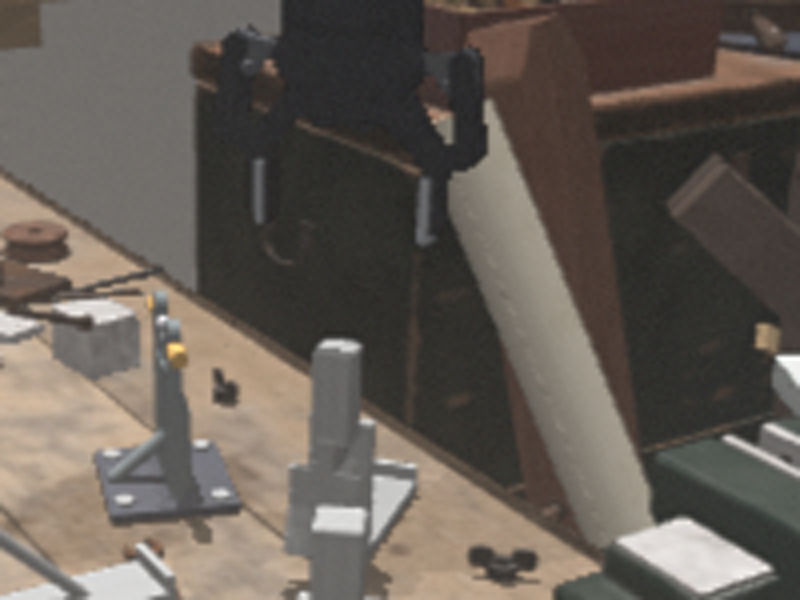

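The side crop shows the open fingers at (258,190) and (428,210), straddling the long block at (338,345). I'll descend and grip.

Emit:
jog_arm([
  [[1, 0, 0, 0.8, 0, 0, 0], [1, 0, 0, 0.8, 0, 0, 0], [1, 0, 0, 0.8, 0, 0, 0], [1, 0, 0, 0.65, 0, 0, 0], [1, 0, 0, 0, 0, 0, 0]],
])

```text
time: 6.45
tcp_pos: [0.5293, 0.1878, 0.1262]
tool_rot: [3.138, -0.003, -1.964]
force: [-0.1, -0.9, -0.8]
finger_gap: 0.0854
finger_force: 0.0
```

Emit:
jog_arm([
  [[0.1, 0, 0, 0, 0, 0, 0], [0.1, 0, 0, 0, 0, 0, 0], [0.1, 0, 0, 0, 0, 0, 0], [0.1, 0, 0, 0, 0, 0, 0], [0.1, 0, 0, 0, 0, 0, 0]],
], force=80)

```text
time: 6.95
tcp_pos: [0.5317, 0.1883, 0.1294]
tool_rot: [-3.14, 0.001, -1.963]
force: [0.4, 0.5, 4.6]
finger_gap: 0.0232
finger_force: 78.5
```

Emit:
jog_arm([
  [[0, 0, 0, 0, 0, 0, 0], [0, 0, 0, 0, 0, 0, 0], [0, 0, 0, 0, 0, 0, 0]],
])

```text
time: 7.25
tcp_pos: [0.5317, 0.1884, 0.1294]
tool_rot: [-3.14, 0.001, -1.963]
force: [0.6, 0.5, 5.5]
finger_gap: 0.0232
finger_force: 78.8
```

Emit:
jog_arm([
  [[0, 0, 0, -0.4, 0, 0, 0], [0, 0, 0, -1, 0, 0, 0], [0, 0, 0, -1, 0, 0, 0], [0, 0, 0, -1, 0, 0, 0], [0, 0, 0, -1, 0, 0, 0]],
])

```text
time: 7.75
tcp_pos: [0.5306, 0.1879, 0.2622]
tool_rot: [3.141, -0.0, -1.963]
force: [0.4, 0.1, -2.6]
finger_gap: 0.023
finger_force: 78.7
```

Emit:
jog_arm([
  [[0, 0, 0, -0.6, 0, 0, 0], [0, 0, 0, 0, 0, 0, 0], [0, 0, 0, 0, 0, 0, 0]],
])

```text
time: 8.05
tcp_pos: [0.5308, 0.188, 0.2782]
tool_rot: [3.141, -0.0, -1.963]
force: [-0.8, -0.2, -3.0]
finger_gap: 0.0231
finger_force: 78.8
```

```bash
python3 - <<'E'
from h import *
o=bot.get_obs();print(o["joint_pos"].round(2),o["tcp_pos"],o["tool_rot"],o["force"],o["finger_gap"])
g=o["tcp_pos"]-[0,0,.0074]
for c in("top","side"):
    bot.camera(c)
    for n in("long_grip","long_end"): print(c,n,[(np.round(r["position"],1),round(r["p"],2)) for r in bot.place_of(c,n)[:2]])
    y=1.178;e=g+[-.115*np.cos(y),-.115*np.sin(y),-.112]
    print("expected",proj(c,g),proj(c,e))
c=o["tcp_pos"]; s=[.635,.085]; ys=.204
t=[s[0]-.005*np.cos(ys),s[1]-.005*np.sin(ys),.275]
plan(c,o["tool_rot"][2],t,-np.pi+ys,.7,.7,0)
E
```

```text
[ 0.34  0.3   0.13  1.41 -0.   -0.84] [0.53084898 0.18803961 0.27819772] [ 3.14141800e+00 -2.45005478e-04 -1.96344684e+00] [-0.79267832 -0.17703024 -2.97340142] 0.02307346360839046
top long_grip [(array([336.9, 193.9]), 0.4)]
top long_end []
expected [337.01642648 194.8869231 ] [386.51379303 225.29135414]
side long_grip [(array([327.4, 118.3]), 0.65)]
side long_end [(array([341.6, 155.7]), 0.59)]
expected [326.1077626  120.89136576] [339.74349062 154.95201724]
[[[0, 0.14, -0.31, 0.01, 0, 0, np.float64(0.7)], [0, 0.12, -0.32, 0.01, 0, 0, np.float64(0.7)], [0, 0.09, -0.33, 0.01, 0, 0, np.float64(0.7)], [0, 0.07, -0.34, 0.01, 0, 0, np.float64(0.69)], [0, 0.05, -0.34, 0.01, 0, 0, np.float64(0.7)]]]
[[[0, 0.02, -0.34, 0.01, 0, 0, np.float64(0.69)], [0, -0.0, -0.34, 0.01, 0, 0, np.float64(0.7)], [0, -0.02, -0.34, 0.01, 0, 0, np.float64(0.69)], [0, -0.05, -0.34, 0.0, 0, 0, np.float64(0.7)], [0, -0.07, -0.33, 0.01, 0, 0, np.float64(0.69)]]]
[[[0, -0.1, -0.33, 0.0, 0, 0, np.float64(0.7)], [0, -0.12, -0.32, 0.01, 0, 0, np.float64(0.69)], [0, -0.14, -0.32, 0.0, 0, 0, np.float64(0.7)], [0, -0.16, -0.3, 0.01, 0, 0, np.float64(0.69)]]]
end [0.6301 0.084  0.2749] -2.937
```

Emit:
jog_arm([
  [[0, 0.14, -0.31, 0, 0, 0, 0.7], [0, 0.12, -0.32, 0, 0, 0, 0.7], [0, 0.09, -0.33, 0, 0, 0, 0.7], [0, 0.07, -0.34, 0, 0, 0, 0.69], [0, 0.05, -0.34, 0, 0, 0, 0.7]],
])

```text
time: 8.85
tcp_pos: [0.5666, 0.1505, 0.278]
tool_rot: [3.141, -0.001, -2.315]
force: [-0.4, 0.9, -1.5]
finger_gap: 0.0231
finger_force: 78.8
```

Emit:
jog_arm([
  [[0, 0.02, -0.34, 0, 0, 0, 0.69], [0, 0, -0.34, 0, 0, 0, 0.7], [0, -0.02, -0.34, 0, 0, 0, 0.69], [0, -0.05, -0.34, 0, 0, 0, 0.7], [0, -0.07, -0.33, 0, 0, 0, 0.69]],
])

```text
time: 9.35
tcp_pos: [0.6018, 0.1135, 0.2779]
tool_rot: [3.141, -0.001, -2.662]
force: [0.5, -0.3, -1.3]
finger_gap: 0.023
finger_force: 78.8
```

Emit:
jog_arm([
  [[0, -0.1, -0.33, 0, 0, 0, 0.7], [0, -0.12, -0.32, 0, 0, 0, 0.69], [0, -0.14, -0.32, 0, 0, 0, 0.7], [0, -0.16, -0.3, 0, 0, 0, 0.69], [0, 0, 0, 0, 0, 0, 0]],
])

```text
time: 9.85
tcp_pos: [0.6308, 0.0833, 0.2776]
tool_rot: [-3.141, -0.001, -2.939]
force: [-0.0, -0.4, -2.1]
finger_gap: 0.0233
finger_force: 78.8
```

```bash
python3 - <<'E'
from h import *
o=bot.get_obs();print(o["joint_pos"].round(2),o["tcp_pos"],o["tool_rot"],o["force"],o["finger_gap"])
g=o["tcp_pos"]-[0,0,.0074]; y=.204;e=g+[-.115*np.cos(y),-.115*np.sin(y),-.112]
for c in("top","side"):
    im=bot.camera(c)
    for n in("long_grip","long_end","slot"): print(c,n,[(np.round(r["position"],1),round(r["p"],2)) for r in bot.place_of(c,n)[:2]])
    print("expected",proj(c,g),proj(c,e),proj(c,[.635,.085,.09]))
    a=im[100:250,290:490] if c=="top" else im[80:230,200:400]
    cv2.imwrite(f"pics/{c}3.png",cv2.resize(a,None,fx=4,fy=4,interpolation=cv2.INTER_CUBIC))
E
```

```text
[ 0.13  0.43  0.34  1.47 -0.   -0.07] [0.63081195 0.08330436 0.27764488] [-3.14128477e+00 -9.34876973e-04 -2.93939789e+00] [-0.02176414 -0.43494529 -2.13241254] 0.02333850824617125
top long_grip [(array([394.6, 138.9]), 0.69)]
top long_end [(array([394.9, 209.3]), 0.92)]
top slot [(array([380.3, 161.9]), 0.7)]
expected [392.99689932 141.06862909] [396.5726141  209.93892803] [377.72747286 162.37868156]
side long_grip [(array([281.9, 106.7]), 0.77)]
side long_end [(array([326.5, 152.5]), 0.88)]
side slot [(array([281.7, 180.2]), 0.68)]
expected [281.58980447 109.91221149] [326.77377976 152.29010665] [281.03100831 180.29674048]
```

View pics/side3.png

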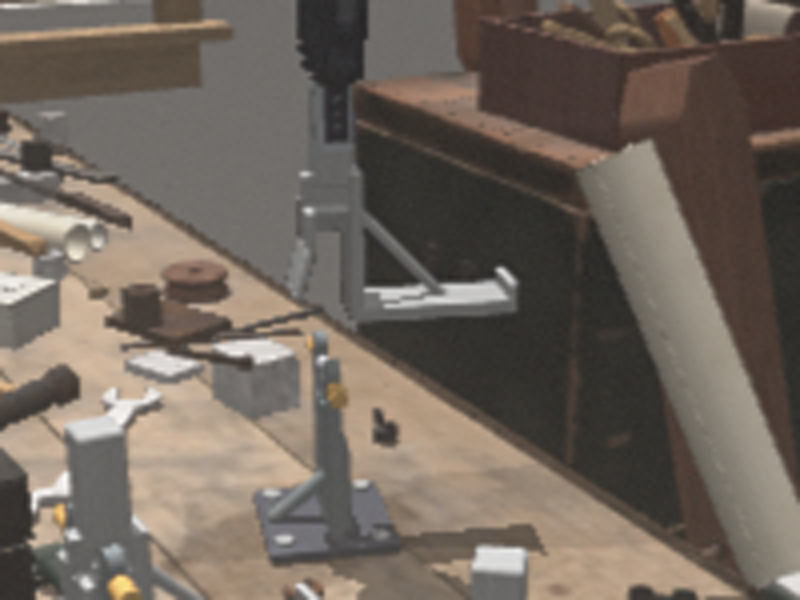

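View pics/top3.png

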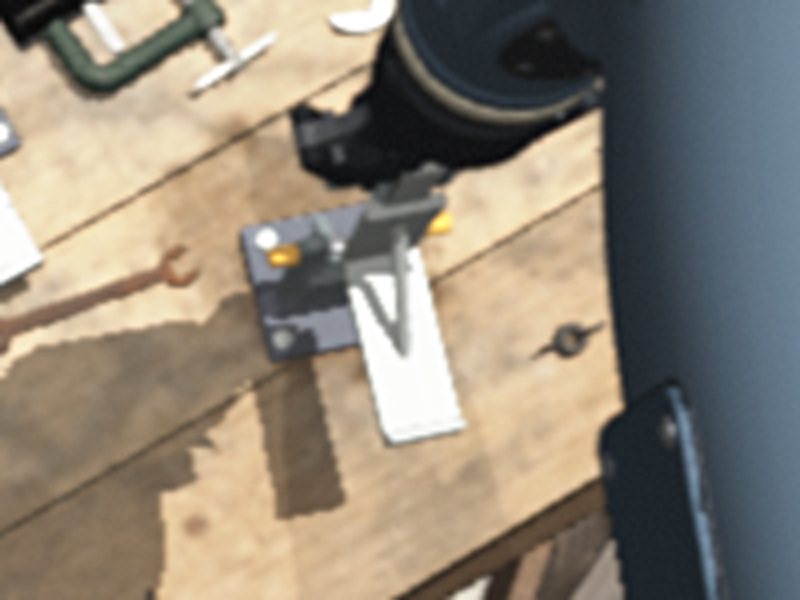

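The bracket hangs as expected. In the side crop its hook gap at (325,250) is over the sheet at (330,360), and in the top crop the arm end at (425,435) matches the prediction. I'll lower it.

Emit:
jog_arm([
  [[0, 0, 0, 0.5, 0, 0, 0], [0, 0, 0, 0.5, 0, 0, 0], [0, 0, 0, 0.5, 0, 0, 0], [0, 0, 0, 0.3, 0, 0, 0], [0, 0, 0, 0, 0, 0, 0]],
])

```text
time: 10.75
tcp_pos: [0.6296, 0.0841, 0.2233]
tool_rot: [3.142, -0.002, -2.937]
force: [0.2, -0.1, -1.8]
finger_gap: 0.0232
finger_force: 78.8
```

Emit:
jog_arm([
  [[0, 0, 0, 0.3, 0, 0, 0], [0, 0, 0, 0.3, 0, 0, 0], [0, 0, 0, 0.2, 0, 0, 0], [0, 0, 0, 0, 0, 0, 0]],
])

```text
time: 11.15
tcp_pos: [0.6298, 0.084, 0.1994]
tool_rot: [3.142, -0.002, -2.937]
force: [0.3, 0.3, -1.9]
finger_gap: 0.0234
finger_force: 78.8
```

Emit:
jog_arm([
  [[0, 0, 0, 0.2, 0, 0, 0], [0, 0, 0, 0.2, 0, 0, 0], [0, 0, 0, 0, 0, 0, 0]],
])

```text
time: 11.45
tcp_pos: [0.6299, 0.084, 0.1875]
tool_rot: [3.142, -0.001, -2.937]
force: [-0.6, -0.5, -1.9]
finger_gap: 0.023
finger_force: 78.8
```

Emit:
jog_arm([
  [[0, 0, 0, 0.2, 0, 0, 0], [0, 0, 0, 0.2, 0, 0, 0], [0, 0, 0, 0, 0, 0, 0]],
])

```text
time: 11.75
tcp_pos: [0.6306, 0.0839, 0.1764]
tool_rot: [-3.141, 0.001, -2.938]
force: [0.5, -1.5, 1.2]
finger_gap: 0.0233
finger_force: 79.5
```

Contact with the balls begins at the expected height. Now I'll press.

Emit:
jog_arm([
  [[0, 0, 0, 0.15, 0, 0, 0], [0, 0, 0, 0.15, 0, 0, 0], [0, 0, 0, 0, 0, 0, 0]],
])

```text
time: 12.05
tcp_pos: [0.6297, 0.0836, 0.1661]
tool_rot: [-3.141, -0.002, -2.938]
force: [2.8, -3.4, -11.3]
finger_gap: 0.0224
finger_force: 78.7
```

Emit:
jog_arm([
  [[0, 0, 0, 0.12, 0, 0, 0], [0, 0, 0, 0, 0, 0, 0]],
])

```text
time: 12.25
tcp_pos: [0.6301, 0.0838, 0.1644]
tool_rot: [-3.141, 0.0, -2.938]
force: [-1.5, -4.2, 3.4]
finger_gap: 0.0232
finger_force: 80.8
```

Emit:
jog_arm([
  [[0, 0, 0, 0.1, 0, 0, 0], [0, 0, 0, 0.05, 0, 0, 0], [0, 0, 0, 0, 0, 0, 0]],
])

```text
time: 12.55
tcp_pos: [0.6304, 0.0838, 0.164]
tool_rot: [-3.141, 0.004, -2.938]
force: [-11.4, -3.8, 33.3]
finger_gap: 0.0233
finger_force: 85.3
```

It's firmly on the floor: 33 N with no more travel. I'll relieve the press, open, retreat and look.

Emit:
jog_arm([
  [[0, 0, 0, -0.13, 0, 0, 0], [0.7, 0, 0, 0, 0, 0, 0], [0.7, 0, 0, 0, 0, 0, 0], [0.7, 0, 0, 0, 0, 0, 0], [0.7, 0, 0, 0, 0, 0, 0]],
])

```text
time: 13.05
tcp_pos: [0.6301, 0.0843, 0.1627]
tool_rot: [3.141, -0.001, -2.937]
force: [-0.1, 0.2, -0.3]
finger_gap: 0.06
finger_force: 0.0
```

Emit:
jog_arm([
  [[0.7, 0, 0, -0.2, 0, 0, 0], [0.7, 0, 0, -0.6, 0, 0, 0], [0.7, 0, 0, -1, 0, 0, 0], [0.7, 0, 0, -1, 0, 0, 0], [0.7, 0, 0, -1, 0, 0, 0]],
])

```text
time: 13.55
tcp_pos: [0.6301, 0.0841, 0.2788]
tool_rot: [3.142, -0.0, -2.937]
force: [0.4, 0.3, -0.3]
finger_gap: 0.0597
finger_force: 0.0
```

```bash
python3 - <<'E'
from h import *
o=bot.get_obs();print(o["tcp_pos"],o["force"],o["finger_gap"])
ys=.204;R=np.array([[np.cos(ys),-np.sin(ys),0],[np.sin(ys),np.cos(ys),0],[0,0,1]]);s=np.array([.635,.085,.09])
P={}
for c in("top","side"):
    im=bot.camera(c)
    for n in("long_grip","long_end","short_grip"):
        r=bot.place_of(c,n)[:3]; P[c,n]=[q["position"] for q in r]; print(c,n,[(np.round(q["position"],1),round(q["p"],2)) for q in r])
    print("home expected",proj(c,s+R@[-.005,0,.067]),proj(c,s+R@[-.12,0,-.045]))
    if c=="side": cv2.imwrite("pics/s4.png",cv2.resize(im[80:280,190:390],None,fx=3,fy=3,interpolation=cv2.INTER_CUBIC))
for n in("long_grip","long_end","short_grip"):
    if P["top",n] and P["side",n]:
        x,e=tri([(c,P[c,n][0]) for c in("top","side")]); print(n,x.round(4),e,"in slot",(R.T@(x-s)).round(4))
E
```

```text
[0.63012983 0.08414926 0.27877484] [ 0.36182571  0.27240176 -0.26658886] 0.059655090481570576
top long_grip [(array([384.6, 157.8]), 0.77)]
top long_end [(array([385.8, 217.3]), 0.61)]
top short_grip [(array([237. , 203.2]), 0.59)]
home expected [382.96470439 156.95072149] [387.04459109 216.99001458]
side long_grip [(array([285.2, 155.6]), 0.77)]
side long_end [(array([324.4, 197.4]), 0.66)]
side short_grip [(array([322.7, 229.1]), 0.74)]
home expected [282.5771501 155.360059 ] [325.64376222 192.63635219]
long_grip [0.626  0.0807 0.1559] [np.float64(2.4), np.float64(2.4)] in slot [-0.0096 -0.0024  0.0659]
long_end [0.5195 0.061  0.0308] [np.float64(1.0), np.float64(1.0)] in slot [-1.18e-01 -1.00e-04 -5.92e-02]
short_grip [0.5417 0.3911 0.1219] [np.float64(2.0), np.float64(2.0)] in slot [-0.0293  0.3187  0.0319]
```

View pics/s4.png

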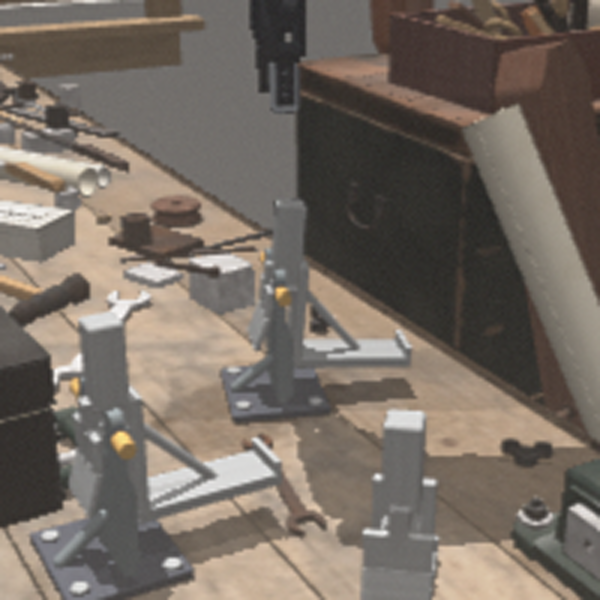

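The picture shows the bracket hooked in the empty upright, with its block top at (290,205), its arm to the front ending at (405,350), and the gripper clear above at (280,90). The short bracket stands untouched at (405,480). The measured grip height is 66 mm above the slot floor, so it is home and I'll hand it in.

```bash
python3 -c "
from workcell import bot
print(bot.finish_job())"
```

```text
the job is handed in; nothing more can be done
None
```

I hooked the long bracket into the empty upright, arm to the front, and pressed it home; its grip point measures about 66 mm above the slot floor. The gripper is clear, the short bracket was left standing, and the job was handed in at about 14 s, but no verdict came back.

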